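# Build the sieve nest on the shaker

### The job

Nest the test sieves upright on the small shaker's receiver pan, one after another from the bottom up: the fine blue one first, then the medium yellow one, then the coarse red one, each fully seated with the slot of its ear straddling the black guide rail, and finally put the grey lid on top. Leave the beaker, the timer and the vial undisturbed.

Things in the scene. Friction and masses are not known exactly. Their poses are not given: they have to be found in the camera images.
- pan_mouth (a point): Small sieve shaker, a white box 110 x 100 mm, 28 mm high, fixed on the bench, carrying a steel receiver pan (open ring 56 mm across outside, 51 mm inside). This point is the centre of the pan's open mouth, level with its rim, 52 mm above the bench; z up, x towards the black guide rail.
- rail_top (a point): Top centre of the shaker's upright black guide rail, 37 mm from the pan's axis along the shaker's x, 109 mm above the bench. The rail is 8 mm wide (y) and 7 mm deep (x); its top 9 mm narrow to 4 mm wide.
- fine_sieve_center (a point): Fine-mesh sieve, blue wall, 34 mm tall, 60 g. Point: on its axis, 17 mm above its underside; z up, x to its forked ear. Wall ring 56 mm outside, 51 inside, from 12 mm up to the top; grip it across y 20-30 mm up. Skirt below (48 mm, tapering to 40) drops into a 51 mm ring until the wall sits on its rim: 22 mm per sieve. Ear: 12-17 mm up, to 45 mm from axis, slot 14 mm wide (y +-7), open at the end.
- medium_sieve_center (a point): Medium-mesh sieve, yellow wall, 34 mm tall, 60 g. Point: on its axis, 17 mm above its underside; z up, x to its forked ear. Wall ring 56 mm outside, 51 inside, from 12 mm up to the top; grip it across y 20-30 mm up. Skirt below (48 mm, tapering to 40) drops into a 51 mm ring until the wall sits on its rim: 22 mm per sieve. Ear: 12-17 mm up, to 45 mm from axis, slot 14 mm wide (y +-7), open at the end.
- coarse_sieve_center (a point): Coarse-mesh sieve, red wall, 34 mm tall, 60 g. Point: on its axis, 17 mm above its underside; z up, x to its forked ear. Wall ring 56 mm outside, 51 inside, from 12 mm up to the top; grip it across y 20-30 mm up. Skirt below (48 mm, tapering to 40) drops into a 51 mm ring until the wall sits on its rim: 22 mm per sieve. Ear: 12-17 mm up, to 45 mm from axis, slot 14 mm wide (y +-7), open at the end.
- lid_center (a point): Grey round sieve lid with black knob, 44 mm tall, 60 g, no ear. Point: on its axis, 22 mm above its underside; z up. From the underside: plug 40 to 48 mm across (0-8 mm up) that drops into the top sieve, disc 56 mm across (8-14 mm) that then rests on its rim, knob 20 mm across (14-44 mm) to grip it by.
- beaker: Light grey plastic beaker, 65 mm across, 80 mm tall, a bystander; origin at the centre of its underside.
- timer: White bench timer, 60 x 66 x 18 mm, lying flat, a bystander; origin at the centre of its underside.
- vial: Small white vial with a yellow cap, 16 mm across, 40 mm tall, a bystander; origin at the centre of its underside.

How it is judged:
On the way, in this order (a step that is already met when the one before it is completed fails the run):
1. blue sieve seated in the pan, its slot on the rail (horizontal distance between fine_sieve_center and pan_mouth below 0.006 m and z of fine_sieve_center in the frame of pan_mouth between 0.002 and 0.008 m and angle between fine_sieve_center's own z axis and vertical below 0.07 rad and x of rail_top in the frame of fine_sieve_center above 0.028 m and y of rail_top in the frame of fine_sieve_center between -0.007 and 0.007 m), for 0.2 s.
2. yellow sieve seated on the blue one, its slot on the rail (horizontal distance between medium_sieve_center and pan_mouth below 0.006 m and z of medium_sieve_center in the frame of pan_mouth between 0.024 and 0.03 m and angle between medium_sieve_center's own z axis and vertical below 0.07 rad and x of rail_top in the frame of medium_sieve_center above 0.028 m and y of rail_top in the frame of medium_sieve_center between -0.007 and 0.007 m), for 0.2 s.
3. red sieve seated on the yellow one, its slot on the rail (horizontal distance between coarse_sieve_center and pan_mouth below 0.006 m and z of coarse_sieve_center in the frame of pan_mouth between 0.046 and 0.052 m and angle between coarse_sieve_center's own z axis and vertical below 0.07 rad and x of rail_top in the frame of coarse_sieve_center above 0.028 m and y of rail_top in the frame of coarse_sieve_center between -0.007 and 0.007 m), for 0.2 s.
4. lid seated on the red sieve (horizontal distance between lid_center and pan_mouth below 0.006 m and z of lid_center in the frame of pan_mouth between 0.077 and 0.083 m and angle between lid_center's own z axis and vertical below 0.07 rad), for 0.2 s.
At the end, for the whole second after the job is handed in: Blue, yellow and red sieve and the lid are stacked in that order on the pan, each within 6 mm of the pan's axis, within 3 mm of its fully seated height and upright within 4 degrees; the rail passes through the slot of all three ears (within 7 mm of the slot's middle line); all stay so, released (all of step 1 and all of step 2 and all of step 3 and all of step 4); the robot touches nothing.
It fails at once if the beaker is moved more than 20 mm or tipped (distance of beaker from where it was at the start of the episode above 0.02 m or angle between beaker's own z axis and vertical above 0.5 rad).
It fails at once if the timer is moved more than 20 mm or tipped (distance of timer from where it was at the start of the episode above 0.02 m or angle between timer's own z axis and vertical above 0.5 rad).
It fails at once if the vial is moved more than 20 mm or tipped (distance of vial from where it was at the start of the episode above 0.02 m or angle between vial's own z axis and vertical above 0.5 rad).
It also fails if it takes over 102 s, if anything falls off the work surface, if the arm or the gripper's body presses on something with over 40 N, if the wrist force passes 120 N, or if a joint passes its speed limit or range.

### The arm

A 7-joint arm with a two-finger parallel gripper is mounted at the origin on a cart in front of the work surface, level with it; the furniture and walls round the work are solid. World frame = base frame: x ahead of the robot, y to its left, z up, the work surface at z = 0. Lengths are in m, angles in rad, forces in N, time in s.
With the tool pointing down it reaches from about 0.4 to 0.85 m from the base axis. Payload 4.5 kg.
Tool frame: the origin (TCP) lies on the centre line of the jaws, within the pads' length; the fingertips stand r.tips_ahead ahead of it and the grasp point (between the pads) is the TCP (r.tips_ahead is the distance from the TCP to the fingertips, in m); z points along the fingers, y is the direction in which the jaws open and shut (so a half turn about z gives the same grasp; the last joint's range is limited). The gripper opens to 88 mm and grips with 3 to 60 N. Pads are 18 mm wide; open, the fingers measure 123 mm over their backs; the gripper's body (75 mm by 187 mm) begins 45 mm behind the grasp point.
Start: joints at [-1.213, 0.689, -0.195, 1.565, 0.157, 0.902, -0.215], TCP at [0.199, 0.593, 0.258] pointing down, gripper open.
Joint ranges: [-3.01, 3.01], [-0.46, 2.08], [-1.47, 1.51], [0.13, 2.56], [-1, 4.14], [0.04, 2.09], [-2.66, 2.66]. Speed limits (rad/s): [2.57, 2.57, 3.14, 3.14, 3.14, 3.14, 3.14].

### API

Orientations are given as a unit quaternion [x, y, z, w].
In Python, from plant import r gives the robot as it stands.
- The arm moves only by the shell command python3 -m inch 'ROWS' [FORCE]. ROWS is JSON, a list of rows, each a list of 5 numbers: the shift along the world's x, y, z in units of 25 mm (1.0 is 25 mm), then the turn about the world's z in units of 6 degrees (1.0 is 6 degrees), then the finger opening in mm, from 0 to 88.1. A call has 1 to 5 rows; each row shifts and turns the commanded pose from where the row before left it; what a row does not reach is not made up. A row lasts 1/10 s, in which the tool goes at most 50 mm and 8.59 degrees, less where a joint would pass 70% of its speed; a pose out of reach is approached as far as the arm can. A call is refused whole if a number of a shift passes 1 or a number of a turn 1, either way. A call with a gripper value outside its range is refused whole. The fingers move at their own pace and stop on an object; FORCE is the grip in N (left out, the last holds). Time passes only in rows, so rows that do not move let the fingers close. It gives the time, the measured TCP pose, the force and the opening at its end, in the units of the state.
- r.get_state(): the state, without advancing time (a new reading comes with each control period).
- r.snapshot(name): name is "side" or "top" or "wrist"; returns a dict with "pixels" (400x640x3 uint8, red, green, blue), "range_z" (400x640 float32, m along the optical axis (not along the pixel's ray), 0 where there is no reading), "K" (3x3 intrinsics, pixels), "position" and "attitude" of the camera in the world. Camera axes: x right, y up, looking along -z (the intrinsics and any distortion apply to the point x, -y, -z); pixel columns grow to the right and rows downward; lengths in m; the calibration is good to about 2 mm. A picture is of the moment at which its call begins.
- r.finish_job(): hands the job in, once; it reports no verdict.
The state is a dict: "clock": time; "q": joint angles; "qd": joint speeds; "joint_torque": joint torques, N m; "tool_pos": TCP position; "eef_rot": TCP orientation; "contact_force": force on the tool from outside, world axes, zero at the start; "moment": the same for the moment, N m; "opening": opening from 0.0 (shut) to 1.0 (fully open).
Only numpy, scipy, OpenCV 4.12 (cv2) and the standard library are available. Lean on these libraries where they do the work, as an engineer would, in place of code of your own. Each camera call takes 0.05 s, during which the arm holds its last target. There are 200 camera calls.

## Working session

There is one attempt and no reset: what is moved stays moved. The work goes in short steps, Python scripts to look and compute and a shell command to move; the robot and the scene stay as the last step left them, time stands still between calls to the robot, and variables do not carry over. Pictures are saved under pics/ and viewed, about 12 in all and at most 16, crops included, and the job is handed in when it is done.

```bash
ls; mkdir -p pics; cat > h.py <<'E'
import numpy as np, cv2
from plant import r
from scipy.spatial.transform import Rotation as R
def snap(n):
    s=r.snapshot(n); a=np.array(s["attitude"]); s["R"]=R.from_quat(a).as_matrix() if a.size==4 else a
    K=s["K"]; z=s["range_z"]; v,u=np.mgrid[:z.shape[0],:z.shape[1]]
    P=np.stack([(u-K[0][2])/K[0][0]*z,-(v-K[1][2])/K[1][1]*z,-z],-1)
    s["P"]=P@s["R"].T+np.array(s["position"]); s["P"][z==0]=np.nan
    return s
def save(s,f): cv2.imwrite("pics/"+f,s["pixels"][...,::-1])
E
python3 - <<'E'
from h import *
print(r.get_state(), r.tips_ahead)
for n in("top","side","wrist"):
    s=snap(n);save(s,n+"0.png");print(n,s["position"],s["attitude"],s["K"]); np.save(n+"P.npy",s["P"])
print({k:v for k,v in s.items() if k not in("pixels","range_z","P")})
E
```

```text
pics
{'clock': 0.0, 'q': array([-1.21319116,  0.68997566, -0.19452343,  1.56634569,  0.15733299,
        0.90248253, -0.21507259]), 'qd': array([ 0.0006865 ,  0.00036613,  0.00094456, -0.00025277,  0.00048938,
       -0.00264253, -0.00048549]), 'joint_torque': array([ 6.84919305e-04, -5.27568197e+01, -1.26653317e+00, -1.53428257e+01,
       -5.25936764e-02,  6.62987106e-03,  1.68277470e-04]), 'tool_pos': array([0.19871795, 0.59194151, 0.256915  ]), 'eef_rot': array([ 1.61127160e-01,  9.86933237e-01, -9.04881667e-04, -7.16924752e-05]), 'contact_force': array([ 0.50327051, -0.35181953,  0.20629801]), 'moment': array([ 0.00074412, -0.06128852,  0.0307574 ]), 'opening': 0.9969323793120021} 0.019
top [0.45996977 0.18499177 1.10004411] [ 0.03057905 -0.04001137 -0.70321977  0.70918683] [[495.24713256   0.         311.02282748]
 [  0.         495.24713256 206.90886045]
 [  0.           0.           1.        ]]
side [ 0.26759012 -0.48901086  0.55892841] [ 0.46196708 -0.09594239 -0.17891948  0.86334773] [[386.8954028    0.         317.0202238 ]
 [  0.         386.8954028  195.91790655]
 [  0.           0.           1.        ]]
wrist [0.11966816 0.61878063 0.38414876] [-0.13077592 -0.0920797   0.57624776  0.80147209] [[323.21812814   0.         316.52666566]
 [  0.         323.21812814 200.56242164]
 [  0.           0.           1.        ]]
{'K': array([[323.21812814,   0.        , 316.52666566],
       [  0.        , 323.21812814, 200.56242164],
       [  0.        ,   0.        ,   1.        ]]), 'position': array([0.11966816, 0.61878063, 0.38414876]), 'attitude': array([-0.13077592, -0.0920797 ,  0.57624776,  0.80147209]), 'R': array([[ 0.3189197 , -0.89960937, -0.29831729],
       [ 0.9477766 ,  0.30167236,  0.10350506],
       [-0.00312005, -0.31574795,  0.94883797]])}
```

View pics/top0.png

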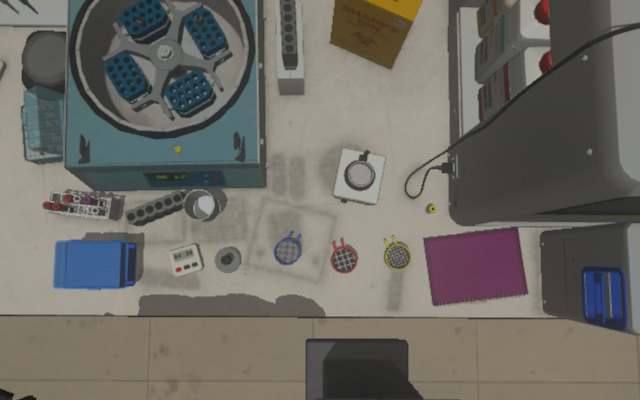

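View pics/side0.png

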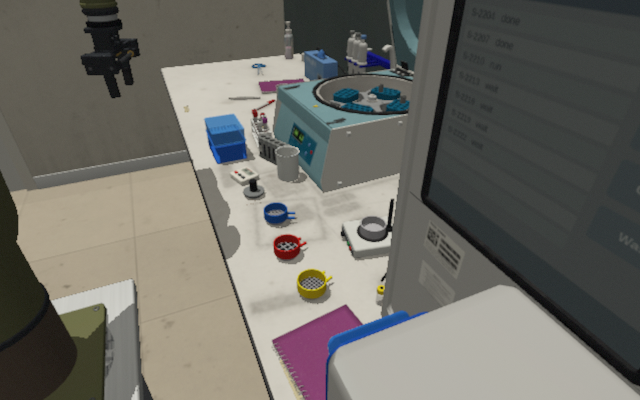

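Top view: pan (360,174), rail (365,155), vial (432,208), blue (288,250), red (344,260), yellow (397,256), lid (228,260), timer (185,260) and beaker (203,205). The side view shows the same layout, with the ears pointing away from the robot.

```bash
cat >> h.py <<'E'
def fit(p):
    A=np.c_[2*p,np.ones(len(p))]; w=np.ones(len(p))
    for _ in range(8):
        c=np.linalg.lstsq(A*w[:,None],(p**2).sum(1)*w,rcond=None)[0]; rad=np.sqrt(c[2]+c[:2]@c[:2])
        w=1/(1+((np.linalg.norm(p-c[:2],axis=1)-rad)/.002)**2)
    return c[:2],rad
HUE={"fine":(100,130),"medium":(20,35),"coarse":(0,8)}
def sieve(s,name,near=None,zo=0.,ear=True):
    h=cv2.cvtColor(s["pixels"],cv2.COLOR_RGB2HSV); lo,hi=HUE[name]; P=s["P"]
    m=(h[...,0]>=lo)&(h[...,0]<=hi)&(h[...,1]>110)&(h[...,2]>60)
    p=P[m]; p=p[np.isfinite(p[:,0])]
    if near is not None: p=p[np.linalg.norm(p[:,:2]-near,axis=1)<.065]
    z=p[:,2]-zo
    rim=p[(z>.029)&(z<.040),:2]; 
    c,rad=fit(rim)
    e=p[(z>.009)&(z<.023)]; d=np.linalg.norm(e[:,:2]-c,axis=1); e=e[(d>.034)&(d<.05)]
    v=e[:,:2].mean(0)-c if len(e) else np.zeros(2)
    return c,rad,np.degrees(np.arctan2(v[1],v[0])),len(rim),len(e),np.median(p[(z>.029)&(z<.04),2])
E
python3 - <<'E'
from h import *
s=snap("top");P=s["P"]
for n,uv in(("fine",(288,250)),("medium",(397,256)),("coarse",(344,260))):
    print(n,sieve(s,n,P[uv[1],uv[0],:2]))
for n,uv in dict(pan=(360,174),rail=(366,154),vial=(432,208),lid=(228,257),timer=(185,260),beaker=(203,205),bench=(310,210)).items(): print(n,P[uv[1],uv[0]])
q=P.reshape(-1,3)
c=P[174,360,:2]; m=np.linalg.norm(q[:,:2]-c,axis=1)<.04; m&=(q[:,2]>.046)&(q[:,2]<.058)
print("pan",fit(q[m,:2]),m.sum(),np.median(q[m,2]))
c=P[174,360,:2]; m=np.linalg.norm(q[:,:2]-c,axis=1)<.08; m&=(q[:,2]>.09)&(q[:,2]<.13); print("rail",q[m])
b=P[110:230,320:400].reshape(-1,3); b=b[(abs(b[:,2]-.028)<.006)]; import cv2
print(cv2.minAreaRect(b[:,:2].astype(np.float32)))
c=P[257,228,:2]; m=np.linalg.norm(q[:,:2]-c,axis=1)<.05; 
for lo,hi in((.01,.02),(.036,.05)):
  k=m&(q[:,2]>lo)&(q[:,2]<hi);print("lid",fit(q[k,:2]),q[k,:2].mean(0),k.sum())
E
```

```text
fine (array([0.4701562 , 0.22260661]), np.float64(0.02640331387284591), np.float64(-19.493992653461923), 27, 15, np.float64(0.035053526352983866))
medium (array([ 0.46170394, -0.01634969]), np.float64(0.026369311171636465), np.float64(21.641109642248338), 82, 17, np.float64(0.03425660547765774))
coarse (array([0.45390476, 0.10000498]), np.float64(0.02627645317568788), np.float64(19.11888598891068), 71, 17, np.float64(0.034284454672321996))
pan [0.6405149  0.06453725 0.0307557 ]
rail [0.67180589 0.05914439 0.09392587]
vial [ 0.56632194 -0.0899887   0.03955443]
lid [0.45769839 0.34533263 0.04987709]
timer [0.45040205 0.44418433 0.01276237]
beaker [0.57185259 0.41032158 0.00478314]
bench [5.63311113e-01 1.72956630e-01 5.67532587e-05]
pan (array([0.63891885, 0.06554704]), np.float64(0.026436917746587227)) 114 0.05240930307857705
rail [[0.67863667 0.05916777 0.1106814 ]
 [0.6787497  0.05707626 0.11026946]
 [0.67865119 0.06000943 0.10106298]
 [0.67692887 0.05896519 0.10903113]
 [0.6769756  0.05690932 0.10891798]
 [0.67773675 0.0613946  0.09554659]
 [0.67664305 0.05997011 0.10069332]
 [0.67529497 0.05871574 0.10701218]
 [0.67420295 0.05733453 0.11214893]
 [0.67504428 0.0617413  0.09831128]
 [0.67321219 0.06075925 0.10694627]
 [0.67266217 0.05905329 0.10960936]
 [0.67239572 0.0571875  0.11095155]
 [0.67252122 0.06199711 0.1003375 ]
 [0.67198918 0.06026535 0.10294282]
 [0.67214863 0.05813069 0.10229598]
 [0.67231682 0.05598797 0.10160819]
 [0.67180589 0.05914439 0.09392587]
 [0.67237281 0.05674485 0.09133819]]
((0.6348941326141357, 0.06603602319955826), (0.1001945286989212, 0.1192466989159584), 79.08202362060547)
lid (array([0.45251858, 0.35169383]), np.float64(0.022239919230618414)) [0.45266957 0.3506322 ] 429
lid (array([0.45274327, 0.35061294]), np.float64(0.007968863264990392)) [0.45269782 0.35072991] 73
```

```bash
A='[[0.72,-0.985,0,0,88],[0.72,-0.985,0,0,88],[0.72,-0.985,0,0,88],[0.72,-0.985,0,0,88],[0.72,-0.985,0,0,88]]'
python3 -m inch '[[0.72,-0.985,0,0,88],[0.72,-0.985,0,0,88],[0.72,-0.985,0,0,88],[0.72,-0.985,0,0,88],[0.72,-0.985,0,0,88]]' 20
python3 -m inch '[[0.72,-0.985,0,0,88],[0.72,-0.985,0,0,88],[0.72,-0.985,0,0,88],[0.72,-0.985,0,0,88],[0.72,-0.985,0,0,88]]'
python3 -m inch '[[0.72,-0.985,-0.8,0,88],[0.72,-0.985,-0.8,0,88],[0.72,-0.985,-0.8,0,88],[0.72,-0.985,-0.8,0,88],[0.72,-0.985,-0.8,0,88]]'
python3 -m inch '[[0,0,0,0,88],[0,0,0,0,88]]'
cat >> h.py <<'E'
def pose():
    t=r.get_state(); y=R.from_quat(t["eef_rot"]).as_matrix()[:,1]; y=y*np.sign(y[1])
    return t["clock"],np.round(t["tool_pos"],4),round(np.degrees(np.arctan2(y[1],y[0]))-90,2),np.round(t["contact_force"],1),round(t["opening"]*88,1)
E
python3 - <<'E'
from h import *
s=snap("wrist");save(s,"w1.png");print(pose());print(sieve(s,"fine",np.array([.47,.222])))
E
```

```text
clock: 0.7
tool_pos: [0.2894, 0.4683, 0.2576]
eef_rot: [0.161, 0.987, -0.0, 0.0]
contact_force: [0.5, 0.1, 0.6]
opening: 0.998
clock: 1.2
tool_pos: [0.3794, 0.3452, 0.2577]
eef_rot: [0.161, 0.987, -0.0, -0.0]
contact_force: [-0.4, 0.4, 1.0]
opening: 0.998
clock: 1.7
tool_pos: [0.4695, 0.2222, 0.157]
eef_rot: [0.161, 0.987, 0.0, 0.0]
contact_force: [0.6, 0.9, -0.4]
opening: 0.999
clock: 1.9
tool_pos: [0.4688, 0.2228, 0.1574]
eef_rot: [0.162, 0.987, -0.0, -0.0]
contact_force: [-0.6, 0.8, -0.2]
opening: 1.002
(1.95, array([0.4685, 0.2241, 0.1579]), np.float64(-18.51), array([ 0.2, -0.5, -0.7]), 87.9)
(array([0.46696167, 0.22437528]), np.float64(0.026292256494120342), np.float64(-23.313685342093876), 700, 91, np.float64(0.033727385055084935))
```

View pics/w1.png

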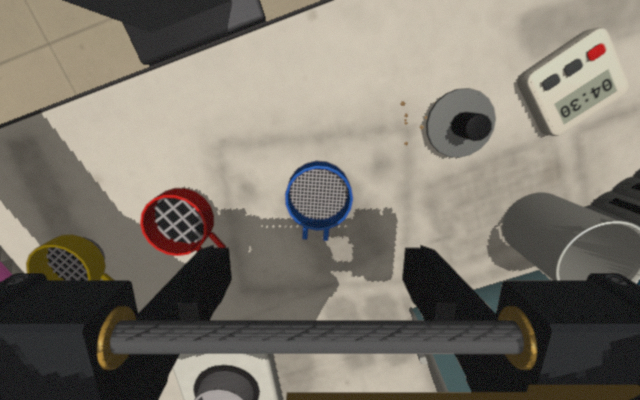

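Wrist view: blue sieve centred at (319,193) with its ear pointing down at about (316,232), so its yaw is about -23°. The fingers are clear of it.

```bash
python3 -m inch '[[-0.08,0.06,-1,-0.75,88],[0,0,-1,0,88],[0,0,-1,0,88],[0,0,-1,0,88],[0,0,-0.6,0,88]]' 20
python3 -m inch '[[0,0,-0.5,0,88],[0,0,0,0,88],[0,0,0,0,50],[0,0,0,0,50],[0,0,0,0,50]]'
python3 -m inch '[[0,0,0,0,50],[0,0,0,0,50],[0,0,0,0,50],[0,0,0,0,50]]'
python3 -c "
from h import *
print(pose())"
```

```text
clock: 2.45
tool_pos: [0.4659, 0.2269, 0.042]
eef_rot: [0.198, 0.98, 0.001, -0.0]
contact_force: [-0.5, 0.3, 0.2]
opening: 1.002
clock: 2.95
tool_pos: [0.4673, 0.225, 0.0311]
eef_rot: [0.2, 0.98, 0.001, 0.001]
contact_force: [-0.8, -0.1, 1.1]
opening: 0.746
clock: 3.35
tool_pos: [0.4672, 0.2248, 0.0308]
eef_rot: [0.2, 0.98, 0.0, 0.0]
contact_force: [-0.8, -0.6, 5.9]
opening: 0.636
(3.35, array([0.4672, 0.2248, 0.0308]), np.float64(-23.06), array([-0.8, -0.6,  5.9]), 56.0)
```

```bash
python3 -m inch '[[0,0,0.5,0,50],[0,0,1,0,50],[0,0,1,0,50],[0,0,1,0,50],[0,0,1,0,50]]' 25
python3 -m inch '[[0.98,-0.91,0.5,0.28,50],[0.98,-0.91,0.5,0.28,50],[0.98,-0.91,0,0.28,50],[0.98,-0.91,0,0.28,50],[0.98,-0.91,0,0.28,50]]'
python3 -m inch '[[0.98,-0.91,0,0.28,50],[0.98,-0.91,0,0.28,50],[0,0,0,0,50],[0,0,0,0,50]]'
python3 - <<'E'
from h import *
s=snap("wrist");save(s,"w2.png");np.savez("w2",**s);p=pose();print(p)
print(sieve(s,"fine",p[1][:2],p[1][2]-.03))
E
```

```text
clock: 3.85
tool_pos: [0.4665, 0.2243, 0.1443]
eef_rot: [0.2, 0.98, -0.0, -0.0]
contact_force: [-0.7, -0.2, -0.9]
opening: 0.636
clock: 4.35
tool_pos: [0.5899, 0.1095, 0.1686]
eef_rot: [0.127, 0.992, -0.0, -0.0]
contact_force: [0.3, 0.0, -0.6]
opening: 0.635
clock: 4.75
tool_pos: [0.638, 0.0645, 0.1678]
eef_rot: [0.099, 0.995, -0.0, -0.0]
contact_force: [-0.2, 0.5, -0.3]
opening: 0.631
(4.8, array([0.6374, 0.066 , 0.1679]), np.float64(-11.28), array([-0.4,  0.7, -1.1]), 55.8)
(array([0.63744235, 0.06447455]), np.float64(0.026199853402265032), np.float64(0.0), 1749, 0, np.float64(0.1707200509793461))
```

View pics/w2.png

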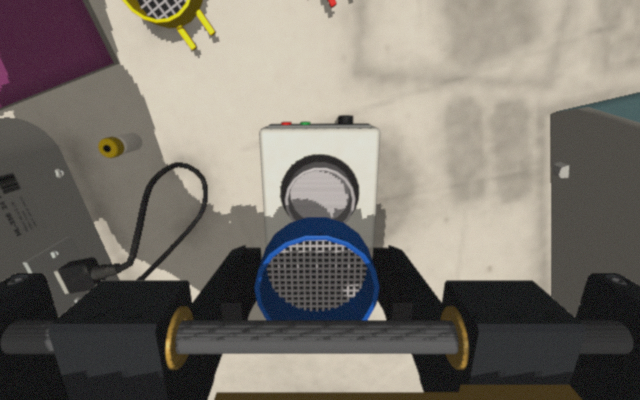

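Wrist view: the sieve is held level at (318,280). The pan (319,190) and shaker box are square to the gripper.

```bash
cat >> h.py <<'E'
def pan(s,c=np.array([.6389,.0655]),lo=.047,hi=.057):
    q=s["P"].reshape(-1,3); d=np.linalg.norm(q[:,:2]-c,axis=1)
    k=q[(q[:,2]>lo)&(q[:,2]<hi)&(d<.032)]; o=k[:,2]
    b=q[(abs(q[:,2]-.028)<.003)&(d<.1)]
    return fit(k[:,:2]),len(k),np.median(o),cv2.minAreaRect(b[:,:2].astype(np.float32))
E
python3 - <<'E'
from h import *
s=dict(np.load("w2.npz"));print(pan(s)); print(pan(s,lo=.0505,hi=.055))
q=s["P"][120:200,262:382].reshape(-1,3);b=q[abs(q[:,2]-.028)<.003]; print(cv2.minAreaRect(b[:,:2].astype(np.float32)))
# front edge & side edges fits
P=s["P"]; L=[];Rr=[]
for v in range(140,200):
    m=np.where(abs(P[v,:,2]-.028)<.004)[0]; m=m[(m>240)&(m<400)]
    if len(m)>20: L.append(P[v,m[0],:2]);Rr.append(P[v,m[-1],:2])
for e in (L,Rr):
    l=cv2.fitLine(np.array(e,np.float32),cv2.DIST_HUBER,0,.01,.01).ravel(); print(np.degrees(np.arctan2(l[1],l[0])),l)
E
```

```text
((array([0.63583266, 0.06679927]), np.float64(0.02627018749734393)), 584, np.float64(0.05187045675993364), ((0.6357477903366089, 0.06673078238964081), (0.09955019503831863, 0.10892333835363388), 78.80467987060547))
((array([0.63626551, 0.06672257]), np.float64(0.026387665849950143)), 476, np.float64(0.052028421802985), ((0.6357477903366089, 0.06673078238964081), (0.09955019503831863, 0.10892333835363388), 78.80467987060547))
((0.6123853325843811, 0.07166241854429245), (0.09922432899475098, 0.06165129318833351), 78.41287994384766)
-10.781948 [ 0.98234624 -0.18707183  0.6138965   0.02103673]
-10.8489 [ 0.98212695 -0.18821958  0.61949795  0.11996578]
```

```bash
python3 -m inch '[[-0.05,0.09,0,0,50],[0,0,-0.6,0,50],[0,0,-0.7,0,50],[0,0,-0.7,0,50],[0,0,-0.7,0,50]]'
python3 -m inch '[[0,0,-0.5,0,50],[0,0,0,0,50],[0,0,0,0,50]]'
python3 - <<'E'
from h import *
s=snap("wrist");p=pose();print(p)
print(sieve(s,"fine",p[1][:2],p[1][2]-.03)); print(pan(s,lo=.0505,hi=.055)[:3])
s=snap("side");cv2.imwrite("pics/s1.png",cv2.resize(s["pixels"][170:290,300:420,::-1],(480,480)))
E
```

```text
clock: 5.3
tool_pos: [0.636, 0.0686, 0.0987]
eef_rot: [0.098, 0.995, -0.0, -0.001]
contact_force: [0.3, -0.5, -0.3]
opening: 0.637
clock: 5.6
tool_pos: [0.6369, 0.0682, 0.0876]
eef_rot: [0.098, 0.995, 0.0, -0.0]
contact_force: [0.5, 0.0, -0.5]
opening: 0.635
(5.65, array([0.6374, 0.0681, 0.0882]), np.float64(-11.27), array([ 0.3,  0.4, -0.1]), 55.8)
(array([0.63649031, 0.06803944]), np.float64(0.026259206952672157), np.float64(0.0), 1632, 0, np.float64(0.09057062443389016))
((array([0.63625448, 0.0668852 ]), np.float64(0.02646924920482207)), 568, np.float64(0.05198500926825571))
```

View pics/s1.png

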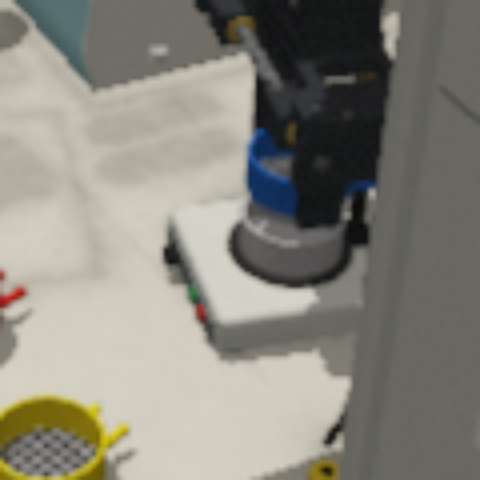

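The side crop shows the blue sieve directly over the pan, with its skirt at the mouth. The offset is about 1 mm.

```bash
python3 -m inch '[[0,-0.04,-0.25,0,50],[0,0,-0.25,0,50],[0,0,-0.2,0,50],[0,0,0,0,50]]'
python3 -m inch '[[0,0,0,0,70],[0,0,0,0,70],[0,0,0,0,70],[0,0,0,0,70]]'
python3 - <<'E'
from h import *
s=snap("wrist");p=pose();print(p)
print(sieve(s,"fine",p[1][:2],.04)); save(s,"w3.png")
E
```

```text
clock: 6.1
tool_pos: [0.6369, 0.0666, 0.0706]
eef_rot: [0.098, 0.995, -0.0, -0.0]
contact_force: [-2.5, -0.4, 5.3]
opening: 0.637
clock: 6.5
tool_pos: [0.637, 0.0667, 0.07]
eef_rot: [0.098, 0.995, 0.0, -0.0]
contact_force: [-0.1, -0.1, 0.5]
opening: 0.797
(6.55, array([0.6371, 0.0666, 0.0701]), np.float64(-11.29), array([ 1.5, -0.9, -0.6]), 70.0)
(array([0.63621124, 0.06655738]), np.float64(0.026226452807246), np.float64(0.0), 1763, 0, np.float64(0.07373841545044621))
```

```bash
python3 -m inch '[[0,0,0.6,0,70],[0,0,1,0,70],[0,0,1,0,70],[0,0,1,0,88],[0,0,1,0,88]]'
python3 -m inch '[[-0.89,-0.41,0,0.69,88],[-0.89,-0.41,0,0.69,88],[-0.89,-0.41,0,0.69,88],[-0.89,-0.41,0,0.69,88],[-0.89,-0.41,-0.3,0.69,88]]'
python3 -m inch '[[-0.89,-0.41,-0.3,0.69,88],[-0.89,-0.41,-0.3,0.69,88],[-0.89,-0.41,-0.3,0.69,88],[0,0,0,0,88],[0,0,0,0,88]]'
python3 - <<'E'
from h import *
s=snap("wrist");p=pose();print(p)
print(sieve(s,"medium",np.array([.459,-.015]))); save(s,"w4.png")
E
```

```text
clock: 7.05
tool_pos: [0.6372, 0.0667, 0.1875]
eef_rot: [0.098, 0.995, 0.0, 0.0]
contact_force: [0.5, -0.2, 0.2]
opening: 0.95
clock: 7.55
tool_pos: [0.5259, 0.0151, 0.1795]
eef_rot: [-0.083, 0.997, -0.0, 0.002]
contact_force: [-0.0, -0.6, -0.6]
opening: 0.999
clock: 8.05
tool_pos: [0.4602, -0.0151, 0.1561]
eef_rot: [-0.189, 0.982, -0.0, 0.001]
contact_force: [0.1, 0.5, 0.1]
opening: 0.999
(8.1, array([ 0.461 , -0.0147,  0.1561]), np.float64(21.77), array([ 0.7,  0.4, -0.5]), 87.6)
(array([ 0.45843529, -0.01598024]), np.float64(0.02634501134756621), np.float64(21.36901832256392), 789, 122, np.float64(0.03361052011286411))
```

View pics/w4.png

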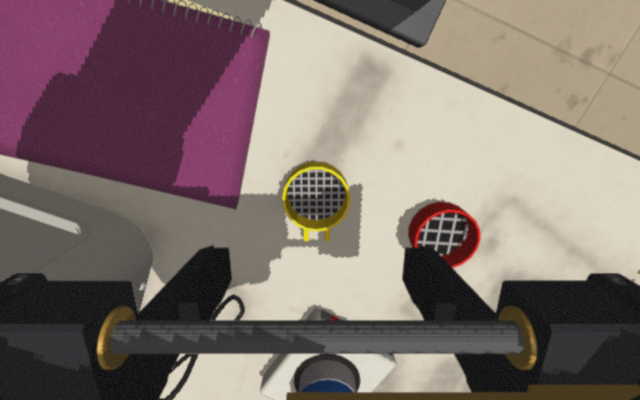

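Wrist view: yellow is at (316,196) with its ear straight down, so it is aligned. There is grey equipment on the left, so I'll check clearance there.

```bash
python3 - <<'E'
from h import *
q=np.load("topP.npy").reshape(-1,3); c=np.array([.4584,-.016])
a=np.radians(21.8); d=q[:,:2]-c; x=d@[np.cos(a),np.sin(a)]; y=d@[-np.sin(a),np.cos(a)]
m=(abs(x)<.05)&(abs(y)<.125)&(q[:,2]>.005); m&=(np.hypot(x,y)>.05); print(m.sum(), q[m].max(0) if m.any() else 0)
m=(abs(x)<.05)&(y>-.3)&(y<0)&(q[:,2]>.05);print(y[m].max())
E
```

```text
1203 [0.54740208 0.11740587 0.03876993]
-0.1356432903833211
```

```bash
python3 -m inch '[[-0.09,-0.04,-1,0,88],[0,0,-1,0,88],[0,0,-1,0,88],[0,0,-1,0,88],[0,0,-0.6,0,88]]' 20
python3 -m inch '[[0,0,-0.44,0,88],[0,0,0,0,88],[0,0,0,0,50],[0,0,0,0,50],[0,0,0,0,50]]'
python3 -m inch '[[0,0,0,0,50],[0,0,0,0,50],[0,0,0,0,50],[0,0,0,0,50]]'
python3 -c "
from h import *
print(pose())"
```

```text
clock: 8.6
tool_pos: [0.459, -0.0151, 0.0389]
eef_rot: [-0.19, 0.982, 0.0, 0.001]
contact_force: [0.1, -0.8, -0.8]
opening: 1.0
clock: 9.1
tool_pos: [0.4586, -0.0164, 0.0331]
eef_rot: [-0.189, 0.982, 0.0, -0.0]
contact_force: [-0.1, -0.9, -0.3]
opening: 0.75
clock: 9.5
tool_pos: [0.4582, -0.0166, 0.0329]
eef_rot: [-0.189, 0.982, -0.0, -0.0]
contact_force: [0.9, -0.9, 5.2]
opening: 0.636
(9.5, array([ 0.4582, -0.0166,  0.0329]), np.float64(21.82), array([ 0.9, -0.9,  5.2]), 55.9)
```

```bash
python3 -m inch '[[0,0,0.5,0,50],[0,0,1,0,50],[0,0,1,0,50],[0,0,1,0,50],[0,0,1,0,50]]' 25
python3 -m inch '[[0.89,0.415,0.6,-0.685,50],[0.89,0.415,0.6,-0.685,50],[0.89,0.415,0.6,-0.685,50],[0.89,0.415,0,-0.685,50],[0.89,0.415,0,-0.685,50]]'
python3 -m inch '[[0.89,0.415,0,-0.685,50],[0.89,0.415,0,-0.685,50],[0.89,0.415,0,-0.685,50],[0,0,0,0,50],[0,0,0,0,50]]'
python3 - <<'E'
from h import *
s=snap("wrist");p=pose();print(p)
print(sieve(s,"medium",p[1][:2],p[1][2]-.033)); save(s,"w5.png")
E
```

```text
clock: 10.0
tool_pos: [0.4572, -0.0168, 0.1459]
eef_rot: [-0.189, 0.982, 0.0, -0.002]
contact_force: [0.6, -0.4, -0.6]
opening: 0.637
clock: 10.5
tool_pos: [0.5697, 0.0354, 0.1903]
eef_rot: [-0.01, 1.0, 0.0, -0.001]
contact_force: [-0.3, 0.6, -1.7]
opening: 0.635
clock: 11.0
tool_pos: [0.635, 0.0664, 0.1892]
eef_rot: [0.096, 0.995, -0.0, -0.002]
contact_force: [-0.9, 0.1, -0.9]
opening: 0.637
(11.05, array([0.6346, 0.0658, 0.1893]), np.float64(-11.0), array([-0.7, -0.5, -1.6]), 55.8)
(array([0.63484141, 0.06633687]), np.float64(0.026166052181499366), np.float64(0.0), 2048, 0, np.float64(0.1897427642172081))
```

View pics/w5.png

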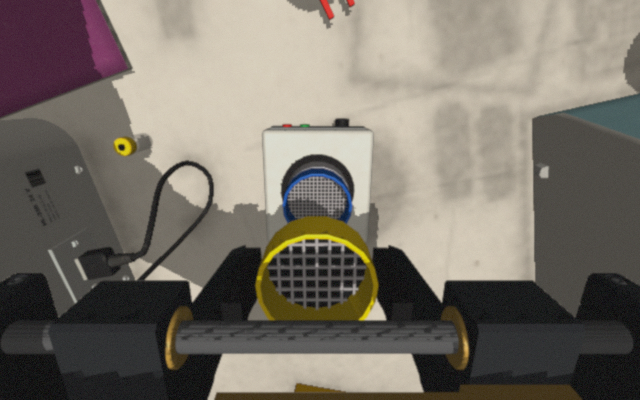

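Wrist view: yellow held level at (317,282), with the blue sieve seated in the pan at (318,200).

```bash
python3 -m inch '[[0.06,0.02,-0.4,0,50],[0,0,-0.7,0,50],[0,0,-0.7,0,50],[0,0,-0.7,0,50],[0,0,-0.6,0,50]]'
python3 -m inch '[[0,0,0,0,50],[0,0,0,0,50]]'
python3 - <<'E'
from h import *
s=snap("wrist");p=pose();print(p)
print(sieve(s,"medium",p[1][:2],p[1][2]-.033)); print(sieve(s,"fine",p[1][:2],.04,))
E
```

```text
clock: 11.55
tool_pos: [0.6363, 0.0661, 0.111]
eef_rot: [0.096, 0.995, -0.0, -0.002]
contact_force: [0.4, -0.0, -1.3]
opening: 0.642
clock: 11.75
tool_pos: [0.6372, 0.0668, 0.1124]
eef_rot: [0.096, 0.995, 0.0, -0.001]
contact_force: [0.7, 0.1, 0.7]
opening: 0.635
(11.8, array([0.6377, 0.0671, 0.113 ]), np.float64(-11.05), array([-0.5,  0.4, -0.2]), 56.1)
(array([0.6370012 , 0.06675276]), np.float64(0.026174223464504563), np.float64(0.0), 1954, 0, np.float64(0.11298788780335518))
(array([0.63614459, 0.06653672]), np.float64(0.02612742549854773), np.float64(0.0), 705, 0, np.float64(0.07377045565452356))
```

```bash
python3 -m inch '[[-0.03,0,-0.25,0,50],[0,0,-0.25,0,50],[0,0,-0.23,0,50],[0,0,0,0,50]]'
python3 -m inch '[[0,0,0,0,70],[0,0,0,0,70],[0,0,0,0,70],[0,0,0,0,70]]'
python3 - <<'E'
from h import *
s=snap("wrist");p=pose();print(p)
print(sieve(s,"medium",p[1][:2],.062)); save(s,"w6.png")
E
```

```text
clock: 12.2
tool_pos: [0.6368, 0.067, 0.0948]
eef_rot: [0.096, 0.995, 0.0, -0.001]
contact_force: [-2.0, -0.3, 4.4]
opening: 0.637
clock: 12.6
tool_pos: [0.6366, 0.067, 0.0941]
eef_rot: [0.096, 0.995, 0.0, -0.001]
contact_force: [-1.0, 0.4, -0.1]
opening: 0.798
(12.65, array([0.6366, 0.067 , 0.0941]), np.float64(-11.05), array([0. , 0.8, 0.4]), 70.0)
(array([0.63640671, 0.06685715]), np.float64(0.02615435299063465), np.float64(0.0), 2027, 0, np.float64(0.09561111486321061))
```

```bash
python3 -m inch '[[0,0,0.6,0,70],[0,0,1,0,70],[0,0,1,0,70],[0,0,1,0,88],[0,0,0.4,0,88]]'
python3 -m inch '[[-0.93,0.17,0,0.62,88],[-0.93,0.17,0,0.62,88],[-0.93,0.17,0,0.62,88],[-0.93,0.17,0,0.62,88],[-0.93,0.17,-0.4,0.62,88]]'
python3 -m inch '[[-0.93,0.17,-0.4,0.62,88],[-0.93,0.17,-0.4,0.62,88],[-0.93,0.17,-0.3,0.62,88],[0,0,0,0,88],[0,0,0,0,88]]'
python3 - <<'E'
from h import *
s=snap("wrist");p=pose();print(p)
print(sieve(s,"coarse",np.array([.451,.101]))); save(s,"w7.png")
E
```

```text
clock: 13.15
tool_pos: [0.6381, 0.0676, 0.1979]
eef_rot: [0.096, 0.995, 0.001, 0.002]
contact_force: [-0.4, 0.3, -0.3]
opening: 0.952
clock: 13.65
tool_pos: [0.5201, 0.0886, 0.1852]
eef_rot: [-0.067, 0.998, 0.0, 0.0]
contact_force: [1.4, 0.4, -0.2]
opening: 0.996
clock: 14.15
tool_pos: [0.4511, 0.1011, 0.157]
eef_rot: [-0.162, 0.987, -0.0, -0.001]
contact_force: [-0.3, -0.0, -0.1]
opening: 0.997
(14.2, array([0.4519, 0.1011, 0.1571]), np.float64(18.63), array([ 1.5,  0.3, -0.6]), 88.0)
(array([0.45067673, 0.10057453]), np.float64(0.026391612392197995), np.float64(17.521388874176452), 715, 123, np.float64(0.03376508352588581))
```

View pics/w7.png

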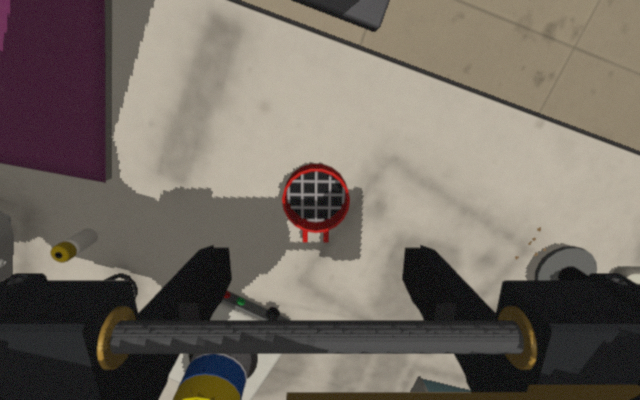

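Wrist view: red at (316,197), ear straight down between the fingers. The blue and yellow sieves are stacked at (215,375).

```bash
python3 -m inch '[[-0.03,-0.02,-1,-0.17,88],[0,0,-1,0,88],[0,0,-1,0,88],[0,0,-1,0,88],[0,0,-0.6,0,88]]' 20
python3 -m inch '[[0,0,-0.48,0,88],[0,0,0,0,88],[0,0,0,0,50],[0,0,0,0,50],[0,0,0,0,50]]'
python3 -m inch '[[0,0,0,0,50],[0,0,0,0,50],[0,0,0,0,50],[0,0,0,0,50]]'
python3 -c "
from h import *
print(pose())"
```

```text
clock: 14.7
tool_pos: [0.4516, 0.1004, 0.0404]
eef_rot: [-0.153, 0.988, -0.0, -0.0]
contact_force: [-0.6, -0.3, -0.2]
opening: 0.997
clock: 15.2
tool_pos: [0.4507, 0.1004, 0.0305]
eef_rot: [-0.153, 0.988, 0.0, -0.0]
contact_force: [0.2, -0.0, 1.2]
opening: 0.755
clock: 15.6
tool_pos: [0.4503, 0.1004, 0.0303]
eef_rot: [-0.154, 0.988, 0.0, -0.0]
contact_force: [0.3, -0.3, 6.4]
opening: 0.639
(15.6, array([0.4503, 0.1004, 0.0303]), np.float64(17.67), array([ 0.3, -0.3,  6.4]), 56.3)
```

```bash
python3 -m inch '[[0,0,0.5,0,50],[0,0,1,0,50],[0,0,1,0,50],[0,0,1,0,50],[0,0,1,0,50]]' 25
python3 -m inch '[[0.93,-0.168,0.8,-0.6,50],[0.93,-0.168,0.8,-0.6,50],[0.93,-0.168,0.8,-0.6,50],[0.93,-0.168,0.1,-0.6,50],[0.93,-0.168,0,-0.6,50]]'
python3 -m inch '[[0.93,-0.168,0,-0.6,50],[0.93,-0.168,0,-0.6,50],[0.93,-0.168,0,-0.6,50],[0,0,0,0,50],[0,0,0,0,50]]'
python3 - <<'E'
from h import *
s=snap("wrist");p=pose();print(p)
print(sieve(s,"coarse",p[1][:2],p[1][2]-.0305)); save(s,"w8.png");print(sieve(s,"medium",p[1][:2],.062))
E
```

```text
clock: 16.1
tool_pos: [0.4494, 0.1001, 0.1432]
eef_rot: [-0.154, 0.988, 0.0, -0.002]
contact_force: [1.7, -0.3, -1.6]
opening: 0.636
clock: 16.6
tool_pos: [0.567, 0.0789, 0.2055]
eef_rot: [0.004, 1.0, 0.0, -0.001]
contact_force: [0.2, -0.3, -1.2]
opening: 0.639
clock: 17.1
tool_pos: [0.6349, 0.0669, 0.204]
eef_rot: [0.096, 0.995, 0.0, -0.002]
contact_force: [0.2, 0.1, -0.7]
opening: 0.633
(17.15, array([0.6344, 0.0672, 0.2042]), np.float64(-11.01), array([ 0.3, -0.5, -1.5]), 55.9)
(array([0.63466702, 0.06675105]), np.float64(0.026161097161943946), np.float64(0.0), 1813, 0, np.float64(0.2073468877898097))
(array([0.63656921, 0.06663945]), np.float64(0.026198041046713062), np.float64(0.0), 530, 0, np.float64(0.09580317469884936))
```

View pics/w8.png

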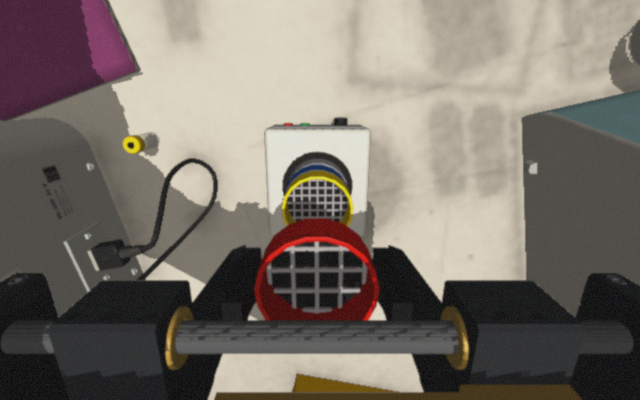

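Wrist view: red held level at (317,285), and yellow nested at (318,203), square to the gripper.

```bash
python3 -m inch '[[0.05,0,-0.4,0,50],[0,0,-0.7,0,50],[0,0,-0.7,0,50],[0,0,-0.7,0,50],[0,0,-0.43,0,50]]'
python3 -m inch '[[0,0,0,0,50],[0,0,0,0,50]]'
python3 - <<'E'
from h import *
s=snap("wrist");p=pose();print(p)
print(sieve(s,"coarse",p[1][:2],p[1][2]-.0305)); print(sieve(s,"medium",p[1][:2],.062))
E
```

```text
clock: 17.65
tool_pos: [0.6355, 0.0668, 0.1297]
eef_rot: [0.096, 0.995, -0.0, -0.002]
contact_force: [-0.7, 0.1, -0.3]
opening: 0.638
clock: 17.85
tool_pos: [0.637, 0.0671, 0.1317]
eef_rot: [0.097, 0.995, 0.0, -0.001]
contact_force: [0.1, -0.7, -1.0]
opening: 0.635
(17.9, array([0.6374, 0.0672, 0.1322]), np.float64(-11.09), array([ 0.2, -0.1, -0.4]), 56.3)
(array([0.63684741, 0.06707221]), np.float64(0.026169006086187507), np.float64(0.0), 1778, 0, np.float64(0.13505505822579852))
(array([0.63658364, 0.06678333]), np.float64(0.02625786733249796), np.float64(0.0), 727, 0, np.float64(0.09573222814731286))
```

```bash
python3 -m inch '[[-0.02,0,-0.25,0,50],[0,0,-0.25,0,50],[0,0,-0.2,0,50],[0,0,0,0,50]]'
python3 -m inch '[[0,0,0,0,70],[0,0,0,0,70],[0,0,0,0,70],[0,0,0,0,70]]'
python3 - <<'E'
from h import *
s=snap("wrist");p=pose();print(p)
print(sieve(s,"coarse",p[1][:2],.084)); save(s,"w9.png")
E
```

```text
clock: 18.3
tool_pos: [0.6366, 0.0668, 0.1143]
eef_rot: [0.097, 0.995, 0.0, -0.001]
contact_force: [0.3, -0.9, 3.0]
opening: 0.637
clock: 18.7
tool_pos: [0.6366, 0.0669, 0.1139]
eef_rot: [0.097, 0.995, 0.0, -0.001]
contact_force: [0.7, 0.2, -0.4]
opening: 0.797
(18.75, array([0.6366, 0.0669, 0.1139]), np.float64(-11.11), array([ 0.1,  0.3, -0.6]), 70.0)
(array([0.63632402, 0.0667111 ]), np.float64(0.02614872135503595), np.float64(0.0), 1798, 0, np.float64(0.11769112632838069))
```

```bash
python3 -m inch '[[0,0,0.6,0,70],[0,0,1,0,70],[0,0,1,0,70],[0,0,1,0,60],[-0.3,0.4,0,0,44]]'
python3 -m inch '[[-0.62,0.95,0,0,44],[-0.62,0.95,0,0,44],[-0.62,0.95,0,0,44],[-0.62,0.95,0,0,44],[-0.62,0.95,0,0,44]]'
python3 -m inch '[[-0.62,0.95,0,0,44],[-0.62,0.95,0,0,44],[-0.62,0.95,-0.3,0,44],[-0.62,0.95,-0.4,0,44],[-0.62,0.95,-0.4,0,44]]'
python3 -m inch '[[-0.6,0.95,-0.3,0,44],[-0.35,0.55,-0.3,0,44],[0,0,0,0,44],[0,0,0,0,44]]'
cat >> h.py <<'E'
def lid(s,near,z0=0.,m=.05):
    q=s["P"].reshape(-1,3); d=np.linalg.norm(q[:,:2]-near,axis=1)<m
    k=q[d&(q[:,2]>z0+.041)&(q[:,2]<z0+.048)]; b=q[d&(q[:,2]>z0+.0115)&(q[:,2]<z0+.0165)]
    b2=b[cv2.convexHull(b[:,:2].astype(np.float32),returnPoints=False).ravel()] if len(b) else b
    return k.mean(0),len(k),fit(b2[:,:2]) if len(b2)>5 else None,len(b),np.median(b[:,2])
E
python3 - <<'E'
from h import *
s=snap("wrist");p=pose();print(p)
print(lid(s,np.array([.4495,.352]))); save(s,"w10.png")
E
```

```text
clock: 19.25
tool_pos: [0.6322, 0.0761, 0.2085]
eef_rot: [0.099, 0.995, 0.001, 0.003]
contact_force: [0.8, 0.0, -0.1]
opening: 0.635
clock: 19.75
tool_pos: [0.5501, 0.1969, 0.2041]
eef_rot: [0.097, 0.995, 0.0, -0.001]
contact_force: [-0.1, 0.3, 1.0]
opening: 0.499
clock: 20.25
tool_pos: [0.4727, 0.3156, 0.1764]
eef_rot: [0.097, 0.995, 0.0, -0.001]
contact_force: [0.7, 0.0, -0.1]
opening: 0.498
clock: 20.65
tool_pos: [0.4502, 0.3514, 0.1616]
eef_rot: [0.096, 0.995, -0.0, -0.001]
contact_force: [0.2, -1.3, -0.1]
opening: 0.497
(20.7, array([0.451 , 0.3507, 0.1617]), np.float64(-11.17), array([ 0.3,  0.2, -0. ]), 44.0)
(array([0.44918001, 0.35334635, 0.04391925]), 449, (array([0.44951543, 0.35322756]), np.float64(0.027553835440139788)), 2294, np.float64(0.014132372931406373))
```

View pics/w10.png

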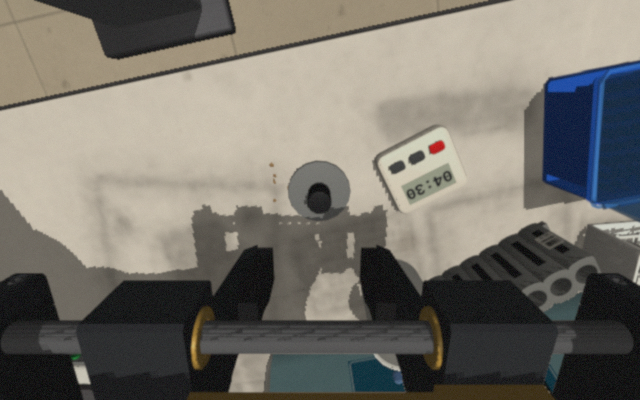

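Wrist view: lid at (319,190), knob at (318,197), timer at (422,168) clear of the fingers, which are at 44 mm.

```bash
python3 -m inch '[[-0.05,0.09,-1,0,44],[0,0,-1,0,44],[0,0,-1,0,44],[0,0,-1,0,44],[0,0,-0.6,0,44]]' 20
python3 -m inch '[[0,0,-0.32,0,44],[0,0,0,0,44],[0,0,0,0,14],[0,0,0,0,14],[0,0,0,0,14]]'
python3 -m inch '[[0,0,0,0,14],[0,0,0,0,14],[0,0,0,0,14],[0,0,0,0,14]]'
python3 -c "
from h import *
print(pose())"
```

```text
clock: 21.2
tool_pos: [0.45, 0.3521, 0.0453]
eef_rot: [0.098, 0.995, -0.001, -0.001]
contact_force: [0.5, -0.5, -0.2]
opening: 0.501
clock: 21.7
tool_pos: [0.4496, 0.3545, 0.0394]
eef_rot: [0.097, 0.995, 0.001, -0.0]
contact_force: [0.1, -0.5, -0.6]
opening: 0.253
clock: 22.1
tool_pos: [0.4495, 0.3544, 0.0393]
eef_rot: [0.097, 0.995, 0.001, -0.0]
contact_force: [-1.2, -0.2, 5.7]
opening: 0.218
(22.1, array([0.4495, 0.3544, 0.0393]), np.float64(-11.11), array([-1.2, -0.2,  5.7]), 19.2)
```

```bash
python3 -m inch '[[0,0,0.5,0,14],[0,0,1,0,14],[0,0,1,0,14],[0,0,1,0,14],[0,0,1,0,14]]' 25
python3 -m inch '[[0.62,-0.96,0.7,0,14],[0.62,-0.96,0.7,0,14],[0.62,-0.96,0.5,0,14],[0.62,-0.96,0,0,14],[0.62,-0.96,0,0,14]]'
python3 -m inch '[[0.62,-0.96,0,0,14],[0.62,-0.96,0,0,14],[0.62,-0.96,0,0,14],[0.62,-0.96,0,0,14],[0.62,-0.96,0,0,14]]'
python3 -m inch '[[0.62,-0.96,0,0,14],[0.62,-0.96,0,0,14],[0,0,0,0,14],[0,0,0,0,14]]'
python3 - <<'E'
from h import *
s=snap("wrist");p=pose();print(p)
print(lid(s,p[1][:2],p[1][2]-.0393)); save(s,"w11.png");print(sieve(s,"coarse",np.array([.6364,.0667]),.084))
E
```

```text
clock: 22.6
tool_pos: [0.4489, 0.3539, 0.1526]
eef_rot: [0.097, 0.995, 0.0, -0.001]
contact_force: [0.2, 1.2, -0.6]
opening: 0.218
clock: 23.1
tool_pos: [0.5272, 0.2331, 0.1997]
eef_rot: [0.097, 0.995, 0.001, -0.0]
contact_force: [0.2, 0.1, -1.4]
opening: 0.215
clock: 23.6
tool_pos: [0.6043, 0.113, 0.1991]
eef_rot: [0.097, 0.995, 0.0, -0.001]
contact_force: [-0.1, 0.6, -0.9]
opening: 0.217
clock: 24.0
tool_pos: [0.6348, 0.0657, 0.1987]
eef_rot: [0.097, 0.995, 0.0, -0.001]
contact_force: [-0.2, 0.2, -0.7]
opening: 0.217
(24.05, array([0.6344, 0.0671, 0.1989]), np.float64(-11.06), array([-0.7,  0.6, -0.4]), 19.0)
(array([0.63126181, 0.06625343, 0.20346407]), 2206, (array([0.63487138, 0.06548394]), np.float64(0.02765169320118659)), 2977, np.float64(0.17341224409213785))
(array([0.63632905, 0.06662   ]), np.float64(0.026071543095848727), np.float64(0.0), 505, 0, np.float64(0.11785821213337092))
```

View pics/w11.png

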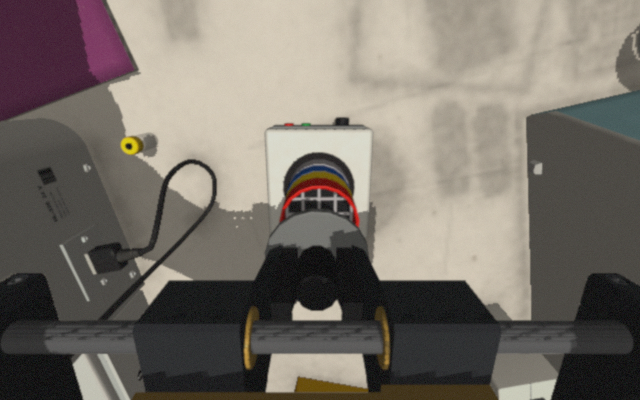

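Wrist view: lid held level at (318,235–305), in front of the red rim (319,205). Blue, yellow and red are nested and square.

```bash
python3 -m inch '[[0.03,0.04,-0.4,0,14],[0,0,-0.6,0,14],[0,0,-0.56,0,14],[0,0,0,0,14],[0,0,0,0,14]]'
python3 - <<'E'
from h import *
s=snap("wrist");p=pose();print(p)
print(lid(s,p[1][:2],p[1][2]-.0393)); print(sieve(s,"coarse",np.array([.6364,.0667]),.084))
E
```

```text
clock: 24.55
tool_pos: [0.6354, 0.0673, 0.1587]
eef_rot: [0.097, 0.995, 0.0, -0.002]
contact_force: [0.2, 0.7, -0.9]
opening: 0.217
(24.6, array([0.6359, 0.0674, 0.1594]), np.float64(-11.1), array([ 0.5,  0.4, -0.1]), 19.4)
(array([0.63186363, 0.06783329, 0.16366156]), 2125, (array([0.63546869, 0.06718123]), np.float64(0.027588256795562854)), 2953, np.float64(0.13339001242243498))
(array([0.63754224, 0.06642179]), np.float64(0.027369838300895462), np.float64(0.0), 444, 0, np.float64(0.11742384174106879))
```

```bash
python3 -m inch '[[0.02,-0.02,-0.2,0,14],[0,0,-0.15,0,14],[0,0,-0.08,0,14],[0,0,0,0,14]]'
python3 -m inch '[[0,0,0,0,40],[0,0,0,0,40],[0,0,0,0,40],[0,0,0,0,40]]'
python3 - <<'E'
from h import *
s=snap("wrist");p=pose();print(p)
print(lid(s,p[1][:2],.110)); save(s,"w12.png")
E
python3 -m inch '[[0,0,0.6,0,40],[0,0,1,0,40],[0,0,1,0,40],[-0.8,0,0.6,0,40],[-1,0,0,0,40]]'
python3 -m inch '[[-1,0,0,0,40],[-1,0,0,0,40],[0,0,0,0,40],[0,0,0,0,40]]'
python3 - <<'E'
from h import *
s=snap("wrist");p=pose();print(p)
print(lid(s,np.array([.6364,.0667]),.110))
cv2.imwrite("pics/w13.png",s["pixels"][...,::-1])
t=snap("side"); cv2.imwrite("pics/s2.png",cv2.resize(t["pixels"][130:270,240:420,::-1],(720,560)))
t=snap("top");P=t["P"];P0=np.load("topP.npy")
for n,(u,v) in dict(vial=(432,208),timer=(185,260),beaker=(203,205)).items():
    a=P[v-15:v+15,u-15:u+15,2];b=P0[v-15:v+15,u-15:u+15,2];print(n,np.nanmean(abs(a-b)>.01))
E
```

```text
clock: 25.0
tool_pos: [0.6365, 0.0665, 0.1493]
eef_rot: [0.097, 0.995, 0.0, -0.001]
contact_force: [-1.1, -0.9, 2.7]
opening: 0.218
clock: 25.4
tool_pos: [0.6364, 0.0667, 0.1487]
eef_rot: [0.097, 0.995, 0.0, -0.001]
contact_force: [0.2, 0.5, -0.4]
opening: 0.453
(25.45, array([0.6364, 0.0667, 0.1487]), np.float64(-11.1), array([0.5, 0.2, 0.4]), 39.9)
(array([0.63295711, 0.067336  , 0.15407244]), 2324, (array([0.63657117, 0.06635315]), np.float64(0.027694752697253022)), 4743, np.float64(0.12410145800029249))
clock: 25.95
tool_pos: [0.5933, 0.0676, 0.2322]
eef_rot: [0.097, 0.995, 0.002, 0.002]
contact_force: [-0.6, -0.1, -0.2]
opening: 0.452
clock: 26.35
tool_pos: [0.542, 0.0667, 0.2299]
eef_rot: [0.097, 0.995, 0.0, 0.0]
contact_force: [0.6, 0.6, -0.5]
opening: 0.455
(26.4, array([0.5426, 0.0668, 0.2297]), np.float64(-11.13), array([1.3, 0.1, 0. ]), 40.1)
(array([nan, nan, nan]), 0, (array([0.63560032, 0.06573377]), np.float64(0.0270914046935739)), 1577, np.float64(0.12403615518684902))
vial 0.9922222222222222
timer 0.0
beaker 0.0h.py:41: RuntimeWarning: Mean of empty slice.
  return k.mean(0),len(k),fit(b2[:,:2]) if len(b2)>5 else None,len(b),np.median(b[:,2])
  ret = um.true_divide(
```

View pics/w13.png

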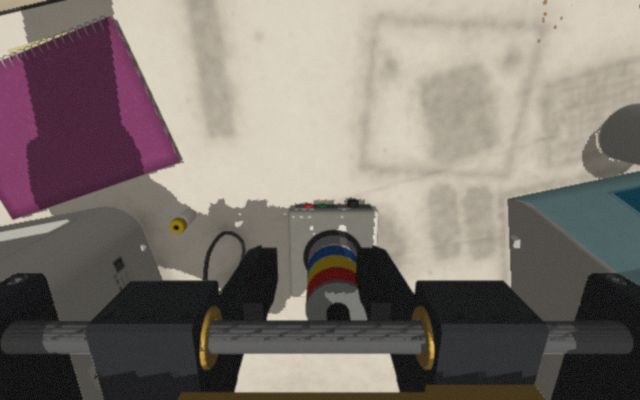

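View pics/s2.png

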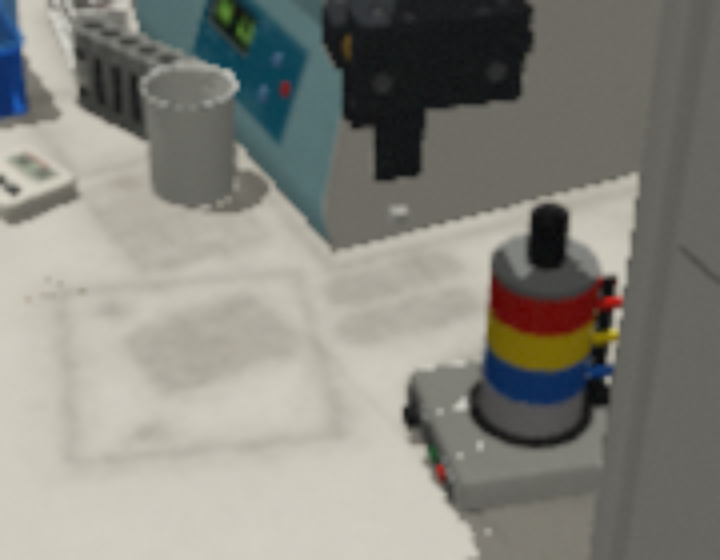

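The wrist view shows the vial standing at (178,226) where it was. Its top-camera change comes from the arm being in the way. The side crop shows blue, yellow, red and lid stacked at (545,320), with the rail running through the ears at (602,330).

```bash
python3 -c "
from h import *
print(r.finish_job())"
```

```text
the job is handed in; nothing more can be done
None
```

I nested the blue, yellow and red sieves on the pan in that order, put the lid on top, and handed the job in at about 26 s on the robot clock. The hand-in gave no verdict.

- **Seating heights:** the three sieve rims measured 73.7, 95.6 and 117.7 mm above the bench, against 74, 96 and 118 mm nominal. The lid disc measured 124.0 mm against 124 mm.
- **Centring:** every piece measured within about 1.5 mm of the pan axis. The gripper was turned to the shaker's -11° for each sieve, to within about 0.2°.
- **Rail in the slots:** I checked this only by eye in the last side picture, which shows the rail passing through the three ears; I did not measure it. The robot had let go and backed clear.
- **Bystanders:** the beaker and timer showed no change in the top camera's depth image.
- **Check that failed:** the vial check against the top camera gave 99% changed pixels, most likely because the retracted arm was blocking the view. The last wrist picture shows the vial upright and apparently in its place.

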